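Close, clamp and start the thermal cycler

ROBOT

A 6-joint arm with a two-finger parallel gripper is mounted at the origin on the work surface. World frame = base frame: x ahead of the robot, y to its left, z up, the work surface at z = 0. Lengths are in m, angles in rad, forces in N, time in s.
With the tool pointing down it reaches from about 0.35 to 0.85 m from the base axis. Payload 8.1 kg.
Tool frame: the origin (TCP) lies midway between the tips of the shut fingers; the grasp point (between the pads) lies 19 mm behind it; z points along the fingers, y is the direction in which the jaws open and shut (so a half turn about z gives the same grasp; the last joint's range is limited). The gripper opens to 93 mm and grips with 3 to 60 N. Pads are 15 mm wide; open, the fingers measure 128 mm over their backs; the gripper's body (75 mm by 188 mm) begins 65 mm behind the grasp point.
Start: joints at [1.249, 0.13, 1.488, -0, 1.523, -0.085], TCP at [0.141, 0.583, 0.219] pointing down, gripper open.
Joint ranges: [-2.96, 2.96], [-0.89, 2.26], [0.02, 2.5], [-1.34, 4.48], [0, 2.73], [-2.66, 2.66]. Speed limits (rad/s): [2.39, 2.39, 2.79, 3.14, 3.14, 3.14].

INTERFACE

Orientations are given as a rotation vector (axis times angle).
In Python, from plant import robot, optics, ticket gives the robot as it stands.
- The arm moves only by the tool send_rows, never from a script. Its argument "targets" is a list of rows, each a list of 3 entries, a list of its own where there are three numbers: the opening, from -1 (shut) to 1 (fully open), then the shift along the tool's x, y, z in mm, then the turn about the tool's z in rad. A call has 1 to 12 rows; each row shifts and turns the commanded pose from where the row before left it, along the tool's axes as they then stand; what a row does not reach is not made up. A row lasts 1/10 s, in which the tool goes at most 50 mm and 8.59 degrees, less where a joint would pass 70% of its speed; a pose out of reach is approached as far as the arm can. A call with a gripper value outside its range is refused whole. The fingers move at their own pace and stop on an object; "newtons" is the grip in N (left out, the last holds). Time passes only in rows, so rows that do not move let the fingers close. It gives the time, the measured TCP pose, the force and the opening at its end, in the units of the state.
- robot.read_state(): the state, without advancing time (a new reading comes with each control period).
- optics.read_camera(name): name is "scene" or "top" or "wrist"; returns a dict with "color" (420x560x3 uint8, red, green, blue), "K" (3x3 intrinsics, pixels), "k1" (the pictures are not rectified: a ray, as slopes to the right and down, at radius r is drawn at 1 + k1 r^2 times it, then the intrinsics apply), "position" and "orientation" of the camera in the world. Camera axes: x right, y up, looking along -z (the intrinsics and any distortion apply to the point x, -y, -z); pixel columns grow to the right and rows downward; lengths in m; the calibration is good to about 2 mm. A picture is of the moment at which its call begins. There is no depth.
- ticket.close_job(): hands the job in, once; it reports no verdict.
Trained networks look in the newest picture that a camera, given by its name, has taken for a name from the list of things; names that differ only in an ending like _2 or _b are one class to them, and where a whole thing is asked for, a point or a joint stands for the part that bears it (a point fixed in the world has none). Each returns a list of dicts, best first, with "confidence" (0 to 1); they miss things now and then, are a little off and sometimes report something else, mostly with a low value. They report only what shows in the picture. A call takes as long as a camera call.
- optics.cut_out(camera, name): "region" (420x560 bool, what is visible of it) and "point" ([column, row] in pixels, amid what is visible of it).
The state is a dict: "t": time; "q": joint angles; "dq": joint speeds; "joint_torque": joint torques, N m; "tool_pos": TCP position; "orientation": TCP orientation; "force": force on the tool from outside, world axes, zero at the start; "wrist_torque": the same for the moment, N m; "opening": finger opening in m.
Only numpy, scipy, OpenCV 4.12 (cv2) and the standard library are available. Lean on these libraries where they do the work, as an engineer would, in place of code of your own. Each camera call takes 0.05 s, during which the arm holds its last target.

TASK

The thermal cycler is loaded: press its raised lid down until it is fully shut, then push the red handle of its clamp lever back, away from the front panel, past the click of the middle position to the second stop at the far end, and then press the green start key in and let it go. Do it all with pushes of the fingertips or the outside of the fingers: do not take the lever handle between the fingers or lift the lid further, and leave everything standing around the machine where it is.

Things in the scene. Friction and masses are not known exactly. Their poses are not given: they have to be found in the camera images.
- cycler: white benchtop thermal cycler, fixed to the table, 280 deep (its x) x 230 wide (its y); its z is up. Origin: centre of its underside. Its front (-x of its frame) carries the display and keys on a gently sloping panel (8 degrees) and looks roughly at the robot; behind it the deck is 110 mm high. Place and yaw (up to 0.4 rad) vary.
- cycler_lid (a joint): angle of the blue lid, hinged along the cycler's y at its rear: 0 fully shut, grows as its front edge rises. It starts between 0.45 and 0.8 and stays where it is left (stiff hinge: a push of up to 5 N down on its top closes it).
- lid_hinge (a point): middle of the lid's hinge axis (fixed), 115 mm behind the cycler's origin, 30 mm to its left (+y) and 116 mm up; its axes are the cycler's. The lid is 165 long (forward from this axis) x 135 wide; its top face lies 30 mm above the axis when shut, so 146 mm above the table.
- lid_top (a point): point on the lid's top face, in the middle of its width, 85 mm forward of the hinge axis; moves with the lid; z is normal to the top face and x points to the hinge.
- clamp_lever (a joint): angle of the clamp lever that stands in a slot on the right (-y) of the lid. 0: released, leaning 0.45 rad to the front; 0.45: first detent (upright, lid only latched); 0.90: second stop (leaning 0.45 rad to the rear, clamped). It starts at 0. Each click needs about 4 to 7 N at the handle; from half way (0.23, 0.68) the lever springs on by itself into the next position and stays there.
- lever_pivot (a point): the lever's pivot (fixed), inside the case, 10 mm behind the cycler's origin, 80 mm to its right (-y) and 85 mm up; the pivot axis is the cycler's y. The handle's axis moves on an arc of radius 110 mm about it, from front to rear.
- lever_handle (a point): centre of the red T-handle on top of the lever: a round bar 20 mm in diameter and 52 mm long lying along the cycler's y. This point is the centre of the bar, 184 to 195 mm above the table. Below it runs an 11 mm steel stem. Its y is the bar's axis; at lever value 0.45 its axes are turned 0.45 rad from the cycler's, at 0 they equal the cycler's.
- start_key (a joint): travel of the green start key, m: 0 out, 0.005 fully in; springs back. About 1.5 N starts it, 4 N holds it fully in. It counts as pressed beyond 0.0035.
- key_top (a point): centre of the top of the green round start key (22 mm diameter, 9 mm proud of the panel, right half of the panel); its z is the key's axis, 8 degrees off vertical towards the front. Pressing straight down works.
- tip_box_yellow: bystander: clear pipette-tip box with yellow tips, 86 x 123 x 70 mm high, right of the cycler. Origin: centre of its underside.
- tip_box_red: bystander: clear pipette-tip box with red tips, 86 x 123 x 70 mm high, left of the cycler. Origin: centre of its underside.
- tube_rack: bystander: white rack with small capped tubes, 85 x 125 x 43 mm high, left of the cycler. Origin: centre of its underside.
- buffer_bottle: bystander: clear bottle with a blue cap, 52 mm diameter, 105 mm high, right of the cycler. Origin: centre of its underside.
- marker_pen: bystander: white and black marker pen, 125 mm long, 18 mm high, lying right of the cycler's front. Origin: on the table under its middle.
- pipette: bystander: white pipette with blue button, 235 mm long, 30 mm high, lying on the table between robot and cycler. Origin: on the table under its middle.

How it is judged:
On the way, in this order (a step that is already met when the one before it is completed fails the run):
1. the lid is pressed fully shut (value of joint cycler_lid below 0.03 rad), for 0.2 s.
2. the clamp lever stands at its second stop (value of joint clamp_lever above 0.84 rad and value of joint cycler_lid below 0.03 rad), for 0.2 s.
3. the start key is pressed in (value of joint start_key above 0.0035 m), for 0.05 s.
At the end, for the whole second after the job is handed in: lid shut (within 0.03 rad), clamp lever at its second stop (beyond 0.84 of 0.90 rad), start key sprung back out (under 1.5 mm in), every bystander within 20 mm of its place (all of step 2 and value of joint start_key below 0.0015 m and distance of each of tip_box_yellow, tip_box_red, tube_rack, buffer_bottle, marker_pen, pipette from where it was at the start of the episode below 0.02 m); the robot touches nothing.
It fails at once if the lever is pushed towards its first detent (beyond 0.25 rad) while the lid is open (value of joint clamp_lever above 0.25 rad and value of joint cycler_lid above 0.06 rad).
It fails at once if the start key is pressed before the lever stands at its second stop (value of joint start_key above 0.0025 m and value of joint clamp_lever below 0.8 rad).
It fails at once if the lid is lifted further (value of joint cycler_lid above 0.95 rad).
It fails at once if the lever handle is taken between the fingers (x of the grasp point in the frame of lever_handle between -0.012 and 0.012 m and y of the grasp point in the frame of lever_handle between -0.03 and 0.03 m and z of the grasp point in the frame of lever_handle between -0.012 and 0.012 m).
It fails at once if a thing standing around the machine is shoved, lifted or knocked over (distance of any of tip_box_yellow, tip_box_red, tube_rack, buffer_bottle, marker_pen, pipette from where it was at the start of the episode above 0.02 m or angle between any of tip_box_yellow, tip_box_red, tube_rack, buffer_bottle, marker_pen, pipette's own z axis and vertical above 0.35 rad).
It also fails if it takes over 58 s, if anything falls off the work surface, if the arm or the gripper's body presses on something with over 40 N, if the wrist force passes 120 N, or if a joint passes its speed limit or range.

## Working session

There is one attempt and no reset: what is moved stays moved. The work goes in short steps, Python scripts to look and compute and a tool call to move; the robot and the scene stay as the last step left them, time stands still between calls to the robot, and variables do not carry over. Pictures are saved under pics/ and viewed, and the job is handed in when it is done.

Besides the shell and the picture viewer there is one more tool, called after "Emit:" by a JSON object that holds its "api" and its "payload", one argument or row to a line. send_rows: Moves the arm, as the interface text tells. Its arguments: {"type":"object","properties":{"targets":{"type":"array","items":{"type":"array"}},"newtons":{"type":"number"}},"required":["targets"]}

```bash
ls; mkdir -p pics; python3 - <<'E'
from plant import robot, optics
import cv2
s=robot.read_state();print({k:s[k] for k in('t','tool_pos','orientation','force','opening')})
for n in('scene','top'):
    c=optics.read_camera(n);cv2.imwrite(f'pics/{n}0.png',c['color'][:,:,::-1]);print(n,c['K'],c['k1'],c['position'],c['orientation'])
    for o in('cycler','cycler_lid','lid_top','lever_handle','key_top','start_key','tip_box_yellow','buffer_bottle','tube_rack','tip_box_red','marker_pen','pipette'):
        print(o,[(round(d['confidence'],2),d['point']) for d in optics.cut_out(n,o)][:2])
E
```

```text
pics
{'t': 0.0, 'tool_pos': array([0.14055912, 0.58271834, 0.21759151]), 'orientation': array([-3.71048267e-01, -3.11924057e+00,  2.84104748e-03]), 'force': array([ 0.04275775, -0.37858094, -0.10952968]), 'opening': 0.09274180421578808}
scene [[442.78396175   0.         281.89506131]
 [  0.         442.78396175 207.97233598]
 [  0.           0.           1.        ]] -0.13322940458596874 [0.98950473 0.64759724 0.88546327] [0.31398921 0.96080751 2.36644574]
cycler [(0.71, [260.5, 220.6]), (0.57, [310.1, 284.2])]
cycler_lid [(0.88, [242.3, 199.0])]
lid_top [(0.75, [245.0, 199.8])]
lever_handle []
key_top [(0.52, [309.1, 285.1])]
start_key [(0.73, [264.3, 158.1]), (0.61, [291.9, 182.5])]
tip_box_yellow [(0.83, [198.8, 178.0]), (0.64, [346.6, 228.6])]
buffer_bottle []
tube_rack [(0.71, [312.9, 284.8])]
tip_box_red [(0.68, [257.4, 302.0]), (0.41, [242.7, 200.2])]
marker_pen []
pipette [(0.65, [259.0, 220.4]), (0.64, [345.7, 225.0])]
top [[392.22492986   0.         283.95958218]
 [  0.         392.22492986 209.46026825]
 [  0.           0.           1.        ]] -0.027103920437436497 [0.37991615 0.05651006 0.97105903] [ 0.19183071 -0.1618682  -1.37721253]
cycler [(0.85, [323.6, 218.5])]
cycler_lid [(0.96, [323.7, 182.5])]
lid_top [(0.87, [325.3, 183.1])]
lever_handle [(0.75, [360.3, 241.0])]
key_top [(0.38, [327.2, 268.3])]
start_key [(0.42, [333.0, 269.9])]
tip_box_yellow [(0.91, [416.6, 223.8])]
buffer_bottle [(0.69, [390.4, 255.9]), (0.63, [242.1, 208.9])]
tube_rack [(0.58, [242.6, 208.8]), (0.29, [416.4, 222.9])]
tip_box_red [(0.92, [259.5, 159.2]), (0.7, [241.6, 209.2])]
marker_pen [(0.75, [379.6, 302.7])]
pipette [(0.64, [271.1, 291.8])]
```

View pics/scene0.png

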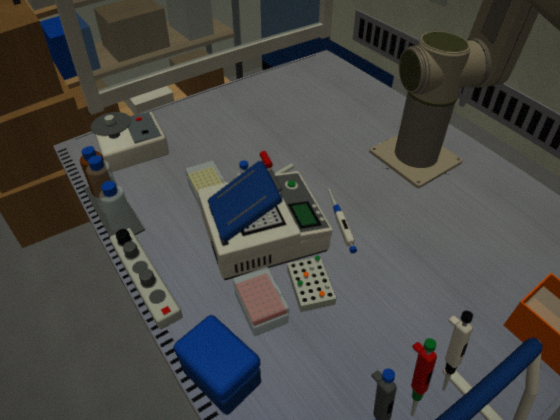

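View pics/top0.png

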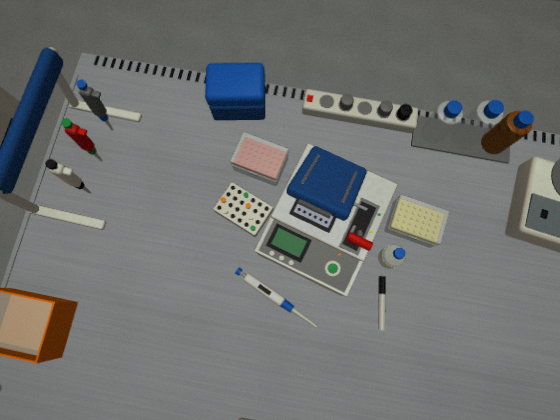

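```bash
python3 - <<'E'
import cv2
a=cv2.imread('pics/top0.png')[130:310,215:425];cv2.imwrite('pics/z.png',cv2.resize(a,None,fx=3.8,fy=3.3,interpolation=cv2.INTER_CUBIC))
cv2.imwrite('pics/z.png',cv2.resize(a[:, :],(630+0,540),interpolation=cv2.INTER_CUBIC))
E
```

```text
(no output)
```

View pics/z.png

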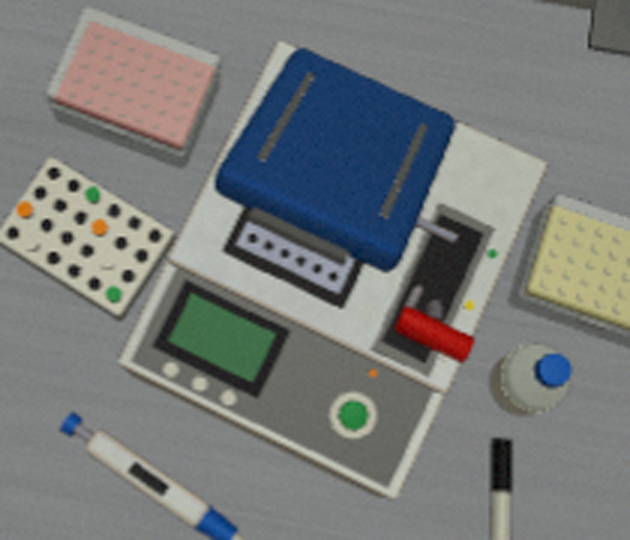

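```bash
cat > h.py <<'E'
import numpy as np, cv2
from scipy.spatial.transform import Rotation as R
from scipy.optimize import least_squares
CAM={'top':(np.array([[392.22492986,0,283.95958218],[0,392.22492986,209.46026825],[0,0,1]]),-0.027103920437436497,np.array([0.37991615,0.05651006,0.97105903]),R.from_rotvec([0.19183071,-0.1618682,-1.37721253]).as_matrix())}
def proj(cam,p):
    K,k1,o,M=cam; v=(np.atleast_2d(p)-o)@M; a=v[:,0]/-v[:,2]; b=-v[:,1]/-v[:,2]
    f=1+k1*(a*a+b*b); return np.c_[K[0,0]*a*f+K[0,2],K[1,1]*b*f+K[1,2]]
def ray(cam,uv):
    K,k1,o,M=cam; x=(uv[0]-K[0,2])/K[0,0]; y=(uv[1]-K[1,2])/K[1,1]; a,b=x,y
    for _ in range(20):
        f=1+k1*(a*a+b*b); a,b=x/f,y/f
    return o, M@np.array([a,-b,-1.])
def atz(cam,uv,z):
    o,d=ray(cam,uv); return o+d*(z-o[2])/d[2]
def W(x,y,th,P):
    P=np.atleast_2d(P); c,s=np.cos(th),np.sin(th)
    return np.c_[x+c*P[:,0]-s*P[:,1],y+s*P[:,0]+c*P[:,1],P[:,2]]
E
python3 - <<'E'
from h import *
c=CAM['top']; z=lambda u,v:np.array([215+u/3-1/3,130+v/3-1/3])
def lid(a,P):
    P=np.array(P,float); s,co=np.sin(a),np.cos(a)
    return np.c_[0.115+co*P[:,0]+s*P[:,2]*1, 0.03+P[:,1], 0.116-s*P[:,0]+co*P[:,2]]
obs=np.array([z(282,42),z(547,163),z(434,333),z(441,390),z(168,262),z(218,190),z(390,270)])
def f(p):
    x,y,th,d,a=p
    P=np.r_[[[.14,.115,.11],[.14,-.115,.11],[-.0378,-.08,.184],[d,-.115,.11],[d,.115,.11]],lid(a,[[-.165,.0675,.015],[-.165,-.0675,.015]])]
    return (proj(c,W(x,y,th,P))-obs).ravel()
r=least_squares(f,[.5,0,.0,-.05,.6]);print(r.x,'\n',r.fun.reshape(-1,2).round(1))
x,y,th=r.x[:3]
k=atz(c,z(353,413),.105);print('key',k, (k-[x,y,0])[:2]@np.array([[np.cos(th),-np.sin(th)],[np.sin(th),np.cos(th)]]))
print('handle',atz(c,z(434,333),.184),W(x,y,th,[-.0378,-.08,.184]))
for u in((390,496),(122,365)):
    print([ (W(0,0,-th,atz(c,z(*u),h)-[x,y,0])[0]).round(3) for h in(0.07,.09)])
for n,u,h in(('rack',(90,237),.043),('yel',(595,275),.07),('bot',(553,370),.105),('red',(140,85),.07),('pen0',(502,440),.018),('pip0',(70,425),.03),('pip1',(316-215,326-130),.03)):
    uu=z(*u) if n!='pip1' else (316,326)
    print(n,atz(c,uu,h).round(3))
E
```

```text
[ 0.58372388 -0.00557442 -0.26923823 -0.05741948  0.54191854] 
 [[-1.1 -1.3]
 [ 1.  -0.2]
 [-0.2  0.5]
 [ 2.2  1.5]
 [-0.7 -1. ]
 [-2.6 -1.2]
 [ 1.5  1.2]]
key [ 0.47237592 -0.03589672  0.105     ] [-0.09927087 -0.05884815]
handle [ 0.52710924 -0.07280411  0.184     ] [[ 0.52600589 -0.07263763  0.184     ]]
[array([-0.139, -0.112,  0.07 ]), array([-0.14, -0.11,  0.09])]
[array([-0.139,  0.113,  0.07 ]), array([-0.141,  0.111,  0.09 ])]
rack [0.579 0.19  0.043]
yel [ 0.617 -0.209  0.07 ]
bot [ 0.531 -0.176  0.105]
red [0.705 0.172 0.07 ]
pen0 [ 0.482 -0.166  0.018]
pip0 [0.429 0.175 0.03 ]
pip1 [ 0.34  -0.028  0.03 ]
```

```bash
cat >> h.py <<'E'
POSE=(0.58372,-0.00557,-0.26924)
def plan(target_c, s):
    M=R.from_rotvec(s['orientation']).as_matrix(); t=W(*POSE,target_c)[0]
    d=M.T@(t-s['tool_pos'])*1000
    a=np.arctan2(M[1,1],M[0,1]); want=POSE[2]+np.pi/2
    turn=-((want-a+np.pi/2)%np.pi-np.pi/2)  # tool z down
    return t,d,turn
def show(P):
    from plant import robot
    s=robot.read_state(); M=R.from_rotvec(s['orientation']).as_matrix()
    tc=W(0,0,-POSE[2],s['tool_pos']-[POSE[0],POSE[1],0])[0]
    print('t',s['t'],'tcp',s['tool_pos'].round(4),'in cycler',tc.round(4),'F',s['force'].round(2),'open',round(s['opening'],4),'q',s['q'].round(2))
    print(M.round(3))
    for p in P:
        t,d,turn=plan(p,s); print(p,'world',t.round(3),'tool shift',d.round(1),'turn',round(turn,3))
E
python3 -c "
from h import *
show([[.02,.03,.27]])
print(W(0,0,.26924,atz(CAM['top'],(215+352.7/3,130+412.7/3),.113)-[POSE[0],POSE[1],0]))
"
```

```text
t 1.3 tcp [0.1407 0.5833 0.2186] in cycler [-0.5837  0.4498  0.2186] F [-0.24 -0.13  0.36] open 0.0933 q [ 1.25  0.13  1.49 -0.    1.52 -0.09]
[[-0.972  0.235  0.   ]
 [ 0.235  0.972 -0.   ]
 [-0.    -0.    -1.   ]]
[0.02, 0.03, 0.27] world [0.611 0.018 0.27 ] tool shift [-589.7 -439.2  -51.3] turn 0.032
[[-0.10055181 -0.05892181  0.113     ]]
```

Emit:
{"api": "send_rows", "payload": {
  "targets": [
    [-1,[0,0,-25],0.032],
    [-1,[0,0,-26],0],
    [-1,[-32,-24,0],0],
    [-1,[-32,-24,0],0],
    [-1,[-32,-24,0],0],
    [-1,[-32,-24,0],0],
    [-1,[-32,-24,0],0],
    [-1,[-32,-24,0],0],
    [-1,[-32,-24,0],0],
    [-1,[-32,-24,0],0],
    [-1,[-32,-24,0],0],
    [-1,[-32,-24,0],0]
  ],
  "newtons": 20
}}

```text
t: 2.5
tool_pos: [0.3863, 0.2655, 0.2699]
orientation: [0.421, 3.113, 0.001]
force: [0.8, 0.1, -0.6]
opening: 0.0026
```

```bash
python3 -c "
from h import *
show([[.02,.03,.27]])"
```

```text
t 2.5 tcp [0.3863 0.2655 0.2699] in cycler [-0.2624  0.2088  0.2699] F [ 0.82  0.11 -0.59] open 0.0026 q [ 0.49 -0.25  1.76  0.    1.63 -0.81]
[[-0.964  0.265  0.001]
 [ 0.265  0.964  0.   ]
 [-0.001  0.001 -1.   ]]
[0.02, 0.03, 0.27] world [0.611 0.018 0.27 ] tool shift [-282.3 -179.    -0. ] turn 0.001
```

Emit:
{"api": "send_rows", "payload": {
  "targets": [
    [-1,[-31,-20,0],0],
    [-1,[-31,-20,0],0],
    [-1,[-31,-20,0],0],
    [-1,[-31,-20,0],0],
    [-1,[-31,-20,0],0],
    [-1,[-31,-20,0],0],
    [-1,[-31,-20,0],0],
    [-1,[-31,-20,0],0],
    [-1,[-32,-19,0],0],
    [-1,[0,0,0],0],
    [-1,[0,0,0],0]
  ]
}}

```text
t: 3.6
tool_pos: [0.6079, 0.0194, 0.269]
orientation: [-0.423, -3.112, -0.0]
force: [0.1, 0.6, -0.5]
opening: 0.0001
```

```bash
python3 -c "
from h import *
from plant import optics
show([[.02,.03,.14]])
import cv2
for n in('top','wrist'): cv2.imwrite(f'pics/{n}1.png',optics.read_camera(n)['color'][:,:,::-1])
"
```

```text
t 3.6 tcp [0.6079 0.0194 0.269 ] in cycler [0.0167 0.0305 0.269 ] F [ 0.12  0.62 -0.46] open 0.0001 q [-0.05  0.14  1.39  0.    1.62 -1.35]
[[-0.964  0.267 -0.001]
 [ 0.267  0.964  0.   ]
 [ 0.001  0.    -1.   ]]
[0.02, 0.03, 0.14] world [0.611 0.018 0.14 ] tool shift [ -3.5  -0.5 129. ] turn -0.001
```

View pics/wrist1.png

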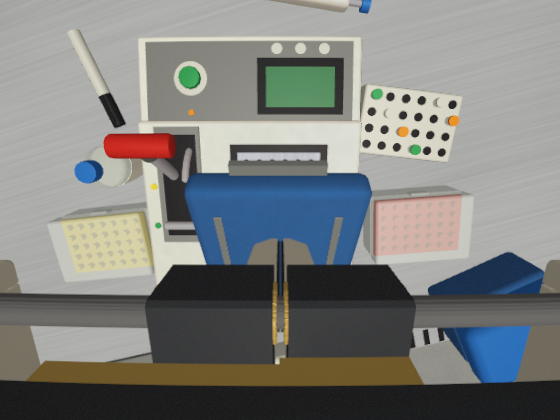

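View pics/top1.png

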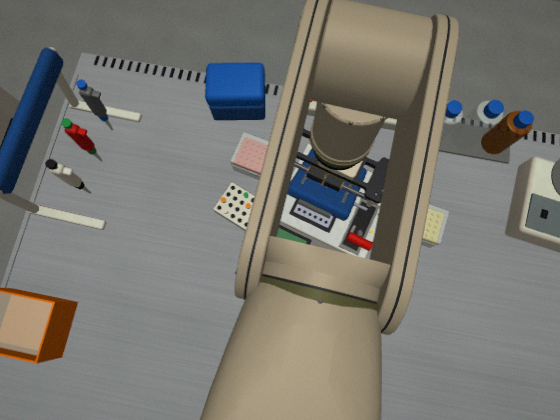

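Emit:
{"api": "send_rows", "payload": {
  "targets": [
    [-1,[-2,0,20],0],
    [-1,[-2,0,20],0],
    [-1,[0,0,15],0],
    [-1,[0,0,10],0],
    [-1,[0,0,10],0],
    [-1,[0,0,10],0],
    [-1,[0,0,10],0],
    [-1,[0,0,10],0],
    [-1,[0,0,8],0],
    [-1,[0,0,5],0],
    [-1,[0,0,0],0]
  ]
}}

```text
t: 4.8
tool_pos: [0.6112, 0.0189, 0.1503]
orientation: [-0.421, -3.112, 0.0]
force: [-0.9, -0.2, 0.7]
opening: 0.0005
```

```bash
python3 -c "
from h import *
from plant import optics
show([[.02,.03,.144]])
import cv2
for n in('wrist',):
  c=optics.read_camera(n); cv2.imwrite(f'pics/{n}2.png',c['color'][:,:,::-1]); np.set_printoptions(precision=6); print(c['K'],c['k1'],c['position'],c['orientation'])
"
```

```text
t 4.8 tcp [0.6112 0.0189 0.1503] in cycler [0.02   0.0309 0.1503] F [-0.94 -0.18  0.67] open 0.0005 q [-0.05  0.2   1.53 -0.    1.41 -1.35]
[[-0.964  0.266 -0.002]
 [ 0.266  0.964  0.   ]
 [ 0.002 -0.    -1.   ]]
[0.02, 0.03, 0.144] world [0.611 0.018 0.144] tool shift [-0.  -0.8  6.3] turn 0.0
[[312.121918   0.       279.97716 ]
 [  0.       312.121918 207.043615]
 [  0.         0.         1.      ]] -0.03774084118258779 [0.540425 0.038381 0.316332] [-0.226066 -0.171167  1.29601 ]
```

View pics/wrist2.png

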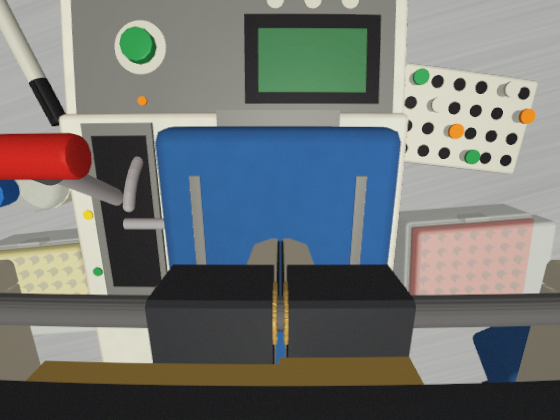

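Emit:
{"api": "send_rows", "payload": {
  "targets": [
    [-1,[0,0,2],0],
    [-1,[0,0,2],0],
    [-1,[0,0,1],0],
    [-1,[0,0,0],0]
  ]
}}

```text
t: 5.25
tool_pos: [0.6118, 0.0189, 0.1466]
orientation: [0.421, 3.113, 0.0]
force: [0.2, -0.4, 0.8]
opening: 0.0004
```

Emit:
{"api": "send_rows", "payload": {
  "targets": [
    [-1,[0,0,1],0],
    [-1,[0,0,1],0],
    [-1,[0,0,0],0],
    [-1,[0,0,0],0]
  ]
}}

```text
t: 5.65
tool_pos: [0.612, 0.0189, 0.1463]
orientation: [0.421, 3.112, -0.0]
force: [-6.0, 0.9, 11.1]
opening: 0.0006
```

Emit:
{"api": "send_rows", "payload": {
  "targets": [
    [-1,[0,0,1],0],
    [-1,[0,0,0],0],
    [-1,[0,0,0],0],
    [-1,[0,0,-5],0],
    [-1,[0,0,-25],0],
    [-1,[0,0,-35],0],
    [-1,[0,0,-35],0]
  ]
}}

```text
t: 6.35
tool_pos: [0.6113, 0.0189, 0.2441]
orientation: [-0.421, -3.112, 0.0]
force: [1.0, -0.2, -0.0]
opening: 0.0003
```

```bash
python3 - <<'E'
from h import *
from plant import optics
c=optics.read_camera('wrist'); cv2.imwrite('pics/wrist3.png',c['color'][:,:,::-1])
M=(c['K'],c['k1'],c['position'],R.from_rotvec(c['orientation']).as_matrix())
for n,h in(('lever_handle',.184),('key_top',.113)):
    for d in optics.cut_out('wrist',n)[:1]:
        p=atz(M,d['point'],h); print(n,d['confidence'],d['point'],W(0,0,-POSE[2],p-[POSE[0],POSE[1],0]))
show([[-.09,-.08,.23],[-.09,-.08,.178]])
E
```

```text
lever_handle 0.66 [137.6, 147.5] [[-0.03634018 -0.07182485  0.184     ]]
key_top 0.78 [181.8, 69.2] [[-0.09982485 -0.05687705  0.113     ]]
t 6.5 tcp [0.6138 0.0188 0.2474] in cycler [0.0225 0.0314 0.2474] F [-0.81  0.39 -1.18] open 0.0005 q [-0.05  0.15  1.41 -0.    1.57 -1.35]
[[-0.964  0.266  0.007]
 [ 0.266  0.964 -0.   ]
 [-0.006  0.001 -1.   ]]
[-0.09, -0.08, 0.23] world [ 0.476 -0.059  0.23 ] tool shift [ 112.6 -111.4   16.5] turn 0.0
[-0.09, -0.08, 0.178] world [ 0.476 -0.059  0.178] tool shift [ 113.  -111.5   68.5] turn 0.0
```

View pics/wrist3.png

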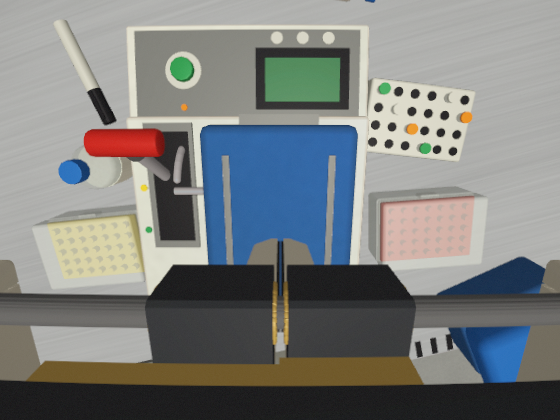

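Emit:
{"api": "send_rows", "payload": {
  "targets": [
    [-1,[27,-28,0],0],
    [-1,[28,-28,0],0],
    [-1,[28,-28,0],0],
    [-1,[28,-27,0],0],
    [-1,[0,0,20],0],
    [-1,[0,0,30],0],
    [-1,[0,0,18],0],
    [-1,[0,0,0],0],
    [-1,[0,0,0],0]
  ]
}}

```text
t: 7.4
tool_pos: [0.4747, -0.0585, 0.175]
orientation: [-0.421, -3.112, -0.0]
force: [0.4, 1.4, 0.6]
opening: 0.0005
```

```bash
python3 - <<'E'
from h import *
from plant import optics
show([[-.06,-.08,.178],[.04,-.08,.178]])
c=optics.read_camera('wrist'); cv2.imwrite('pics/wrist4.png',c['color'][:,:,::-1])
c=optics.read_camera('scene'); cv2.imwrite('pics/scene4.png',cv2.resize(c['color'][120:270,170:370,::-1],None,fx=4,fy=4))
E
```

```text
t 7.4 tcp [ 0.4747 -0.0585  0.175 ] in cycler [-0.091 -0.08   0.175] F [0.39 1.39 0.58] open 0.0005 q [-0.23 -0.18  1.87 -0.    1.45 -1.53]
[[-0.964  0.266 -0.002]
 [ 0.266  0.964  0.   ]
 [ 0.002 -0.    -1.   ]]
[-0.06, -0.08, 0.178] world [ 0.505 -0.067  0.178] tool shift [-31.   0.  -3.] turn 0.0
[0.04, -0.08, 0.178] world [ 0.601 -0.093  0.178] tool shift [-131.    -0.    -3.2] turn 0.0
```

View pics/wrist4.png

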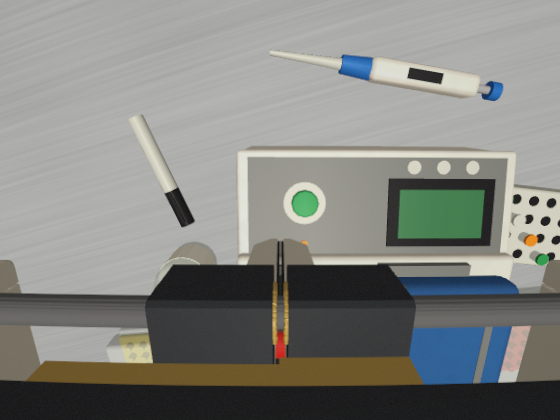

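View pics/scene4.png

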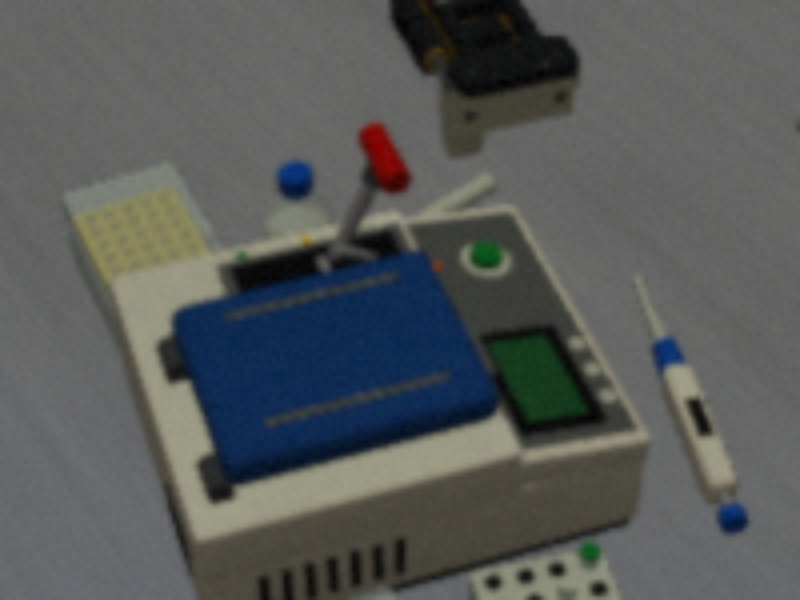

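Emit:
{"api": "send_rows", "payload": {
  "targets": [
    [-1,[-15,0,-3],0],
    [-1,[-12,0,0],0],
    [-1,[-8,0,0],0],
    [-1,[-8,0,0],0],
    [-1,[-8,0,0],0],
    [-1,[-8,0,0],0],
    [-1,[0,0,0],0]
  ]
}}

```text
t: 8.2
tool_pos: [0.5332, -0.0746, 0.1791]
orientation: [0.421, 3.112, -0.0]
force: [-0.8, -0.7, -0.5]
opening: 0.0007
```

```bash
python3 - <<'E'
from h import *
from plant import optics
show([[.036,-.08,.178]])
c=optics.read_camera('scene'); cv2.imwrite('pics/scene5.png',cv2.resize(c['color'][120:270,170:370,::-1],None,fx=4,fy=4))
E
```

```text
t 8.2 tcp [ 0.5332 -0.0746  0.1791] in cycler [-0.0303 -0.08    0.1791] F [-0.82 -0.65 -0.47] open 0.0007 q [-0.23 -0.02  1.71 -0.    1.44 -1.54]
[[-0.964  0.266  0.001]
 [ 0.266  0.964 -0.   ]
 [-0.001  0.    -1.   ]]
[0.036, -0.08, 0.178] world [ 0.597 -0.092  0.178] tool shift [-66.3  -0.1   1.2] turn 0.0
```

View pics/scene5.png

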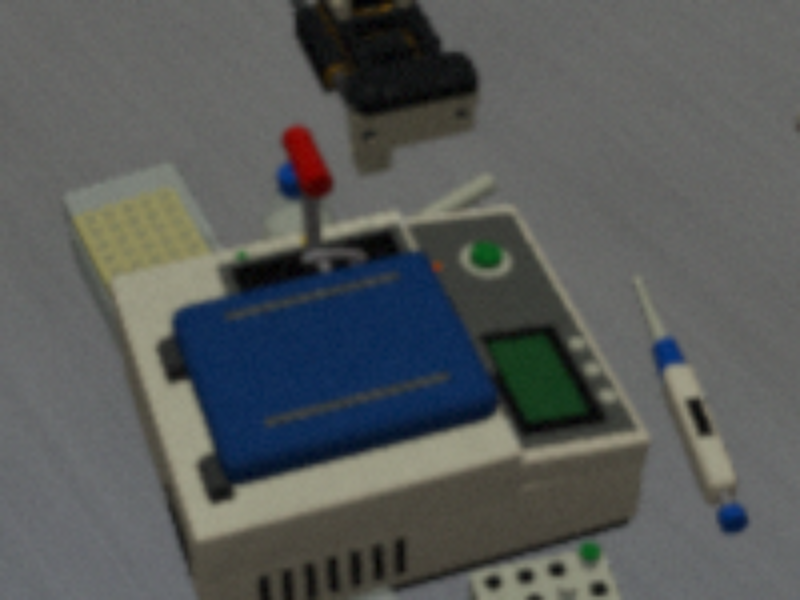

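Emit:
{"api": "send_rows", "payload": {
  "targets": [
    [-1,[-15,0,0],0],
    [-1,[-10,0,0],0],
    [-1,[-8,0,0],0],
    [-1,[-8,0,0],0],
    [-1,[-8,0,0],0],
    [-1,[-8,0,0],0],
    [-1,[-6,0,0],0],
    [-1,[0,0,0],0]
  ]
}}

```text
t: 9.05
tool_pos: [0.5937, -0.0913, 0.1786]
orientation: [0.421, 3.113, -0.0]
force: [-1.6, -0.2, -0.2]
opening: 0.0004
```

```bash
python3 - <<'E'
from h import *
from plant import optics
show([[.04,-.08,.178]])
c=optics.read_camera('scene'); cv2.imwrite('pics/scene6.png',cv2.resize(c['color'][120:270,170:370,::-1],None,fx=4,fy=4))
E
```

```text
t 9.05 tcp [ 0.5937 -0.0913  0.1786] in cycler [ 0.0324 -0.08    0.1786] F [-1.63 -0.19 -0.16] open 0.0004 q [-0.24  0.15  1.54 -0.    1.45 -1.54]
[[-0.964  0.266  0.   ]
 [ 0.266  0.964 -0.   ]
 [-0.    -0.    -1.   ]]
[0.04, -0.08, 0.178] world [ 0.601 -0.093  0.178] tool shift [-7.6 -0.   0.6] turn 0.0
```

View pics/scene6.png

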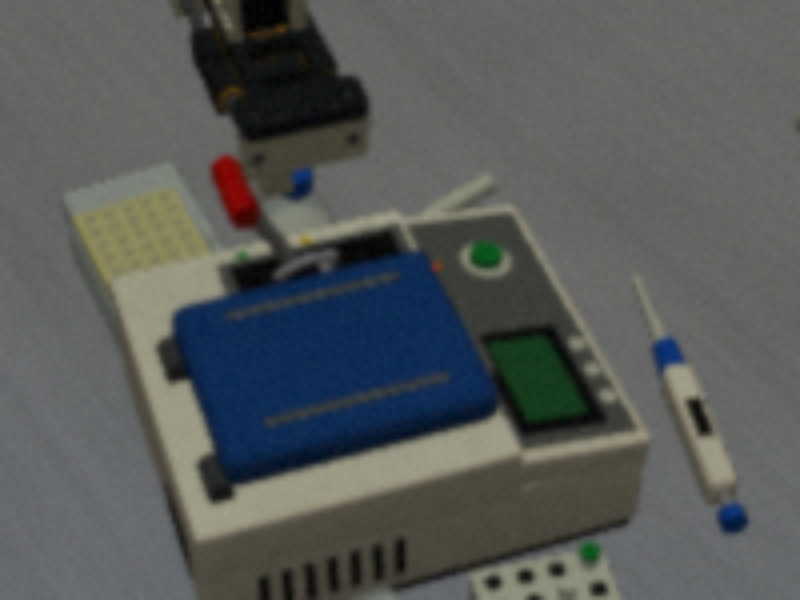

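```bash
python3 - <<'E'
from h import *
S=(np.array([[442.784,0,281.895],[0,442.784,207.972],[0,0,1]]),-0.13322940458596874,np.array([0.98950473,0.64759724,0.88546327]),R.from_rotvec([0.31398921,0.96080751,2.36644574]).as_matrix())
for a in(0,.45,.68,.8,.9):
    print(a,proj(S,W(*POSE,[.01+.11*np.sin(a-.45),-.08,.085+.11*np.cos(a-.45)])), 'obs .45:(246,160) now:(228.5,167.3)')
show([[-.1,-.058,.2],[-.1,-.058,.119]])
E
```

```text
0 [[264.58563413 158.68535752]] obs .45:(246,160) now:(228.5,167.3)
0.45 [[245.91815715 159.40543574]] obs .45:(246,160) now:(228.5,167.3)
0.68 [[236.11705826 162.54515658]] obs .45:(246,160) now:(228.5,167.3)
0.8 [[231.22427399 164.8663768 ]] obs .45:(246,160) now:(228.5,167.3)
0.9 [[227.34628477 167.12203382]] obs .45:(246,160) now:(228.5,167.3)
t 9.1 tcp [ 0.5932 -0.0912  0.1786] in cycler [ 0.0319 -0.08    0.1786] F [-0.02 -0.52  0.16] open 0.0006 q [-0.24  0.15  1.54 -0.    1.45 -1.54]
[[-0.964  0.266  0.   ]
 [ 0.266  0.964 -0.   ]
 [-0.    -0.    -1.   ]]
[-0.1, -0.058, 0.2] world [ 0.472 -0.035  0.2  ] tool shift [131.9  22.  -21.5] turn 0.0
[-0.1, -0.058, 0.119] world [ 0.472 -0.035  0.119] tool shift [131.9  22.   59.5] turn 0.0
```

Lever is at about 0.87–0.90 in the image; a gentle extra nudge to feel the stop, then go to the key.

Emit:
{"api": "send_rows", "payload": {
  "targets": [
    [-1,[-4,0,0],0],
    [-1,[-3,0,0],0],
    [-1,[-2,0,0],0],
    [-1,[0,0,0],0],
    [-1,[0,0,0],0]
  ]
}}

```text
t: 9.6
tool_pos: [0.599, -0.0927, 0.1786]
orientation: [-0.42, -3.107, -0.001]
force: [-15.5, 4.0, 9.3]
opening: 0.0004
```

Emit:
{"api": "send_rows", "payload": {
  "targets": [
    [-1,[10,0,0],0],
    [-1,[30,0,-10],0],
    [-1,[34,7,-10],0],
    [-1,[34,7,0],0],
    [-1,[32,8,0],0],
    [-1,[0,0,10],0],
    [-1,[0,0,0],0],
    [-1,[0,0,0],0]
  ]
}}

```text
t: 10.4
tool_pos: [0.4728, -0.0353, 0.1885]
orientation: [0.421, 3.113, -0.0]
force: [0.2, -0.1, 0.4]
opening: 0.0006
```

```bash
python3 - <<'E'
from h import *
from plant import optics
c=optics.read_camera('wrist'); cv2.imwrite('pics/wrist7.png',c['color'][:,:,::-1])
c=optics.read_camera('scene'); cv2.imwrite('pics/scene7.png',cv2.resize(c['color'][120:270,170:370,::-1],None,fx=4,fy=4))
show([[-.1,-.058,.113]])
E
```

```text
t 10.5 tcp [ 0.4731 -0.0355  0.1888] in cycler [-0.0986 -0.0582  0.1888] F [0.65 0.54 0.72] open 0.0006 q [-0.18 -0.2   1.87 -0.    1.48 -1.48]
[[-0.964  0.266  0.   ]
 [ 0.266  0.964 -0.   ]
 [-0.    -0.    -1.   ]]
[-0.1, -0.058, 0.113] world [ 0.472 -0.035  0.113] tool shift [ 1.4  0.3 75.8] turn -0.0
```

View pics/scene7.png

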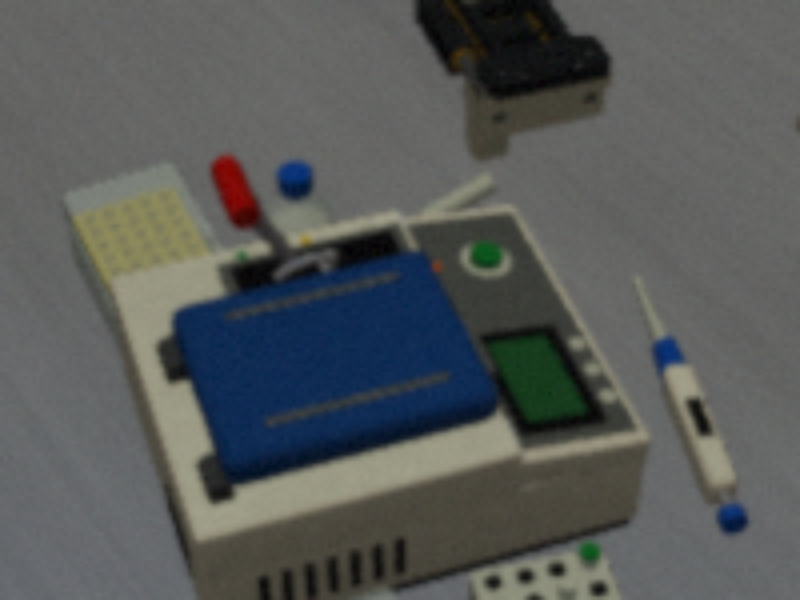

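Emit:
{"api": "send_rows", "payload": {
  "targets": [
    [-1,[1,0,25],0],
    [-1,[0,0,25],0],
    [-1,[0,0,15],0],
    [-1,[0,0,5],0],
    [-1,[0,0,3],0],
    [-1,[0,0,0],0],
    [-1,[0,0,0],0]
  ]
}}

```text
t: 11.2
tool_pos: [0.4723, -0.0349, 0.1168]
orientation: [0.421, 3.112, -0.0]
force: [0.2, -0.5, 0.5]
opening: 0.0006
```

Emit:
{"api": "send_rows", "payload": {
  "targets": [
    [-1,[0,0,2],0],
    [-1,[0,0,2],0],
    [-1,[0,0,0],0],
    [-1,[0,0,0],0]
  ]
}}

```text
t: 11.6
tool_pos: [0.4714, -0.0347, 0.1117]
orientation: [-0.421, -3.113, 0.0]
force: [-0.2, 0.4, 0.5]
opening: 0.0008
```

Emit:
{"api": "send_rows", "payload": {
  "targets": [
    [-1,[0,0,2],0],
    [-1,[0,0,1],0],
    [-1,[0,0,0],0],
    [-1,[0,0,0],0]
  ]
}}

```text
t: 12.0
tool_pos: [0.4714, -0.0347, 0.1086]
orientation: [-0.421, -3.113, -0.0]
force: [-0.6, -0.4, -1.0]
opening: 0.0002
```

Emit:
{"api": "send_rows", "payload": {
  "targets": [
    [-1,[0,0,1],0],
    [-1,[0,0,1],0],
    [-1,[0,0,0],0],
    [-1,[0,0,0],0]
  ]
}}

```text
t: 12.4
tool_pos: [0.4714, -0.0347, 0.1066]
orientation: [-0.421, -3.113, -0.0]
force: [0.7, 0.2, 0.6]
opening: 0.0003
```

```bash
python3 - <<'E'
from h import *
from plant import optics
c=optics.read_camera('scene'); cv2.imwrite('pics/scene8.png',cv2.resize(c['color'][140:240,220:360,::-1],None,fx=5,fy=5))
show([])
E
```

```text
t 12.45 tcp [ 0.4714 -0.0348  0.1066] in cycler [-0.1005 -0.058   0.1066] F [-0.42  0.55  0.09] open 0.0003 q [-0.18 -0.14  1.96  0.    1.31 -1.48]
[[-0.964  0.266 -0.   ]
 [ 0.266  0.964  0.   ]
 [ 0.    -0.    -1.   ]]
```

View pics/scene8.png

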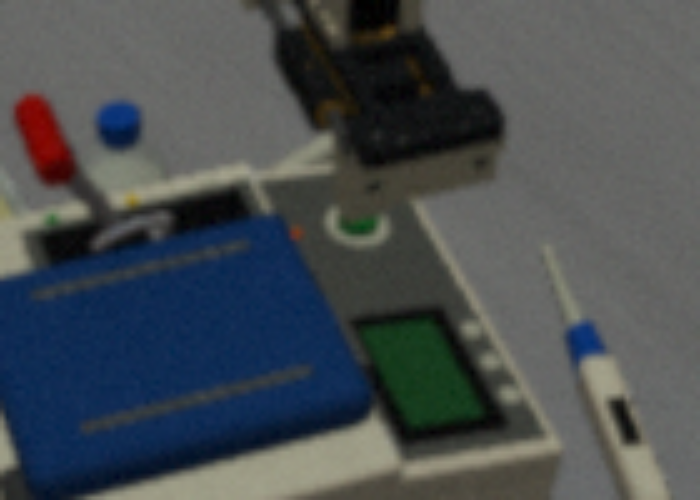

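```bash
python3 - <<'E'
from h import *
S=(np.array([[442.784,0,281.895],[0,442.784,207.972],[0,0,1]]),-0.13322940458596874,np.array([0.98950473,0.64759724,0.88546327]),R.from_rotvec([0.31398921,0.96080751,2.36644574]).as_matrix())
a=(215+352.7/3,130+412.7/3); b=(170+486/4-.4,120+254/4-.4)
r=least_squares(lambda p:np.r_[proj(CAM['top'],p)[0]-a,proj(S,p)[0]-b],[.47,-.03,.1]);print(r.x,r.fun, W(0,0,-POSE[2],r.x-[POSE[0],POSE[1],0]))
E
```

```text
[ 0.47137981 -0.03590129  0.10117932] [-0.51482986  0.36245894 -0.72959871 -0.16905069] [[-0.10022486 -0.05912092  0.10117932]]
```

Triangulation puts the key top at about 0.101 m (panel is lower than the deck), so go on down with force checks.

Emit:
{"api": "send_rows", "payload": {
  "targets": [
    [-1,[0,0,2],0],
    [-1,[0,0,2],0],
    [-1,[0,0,1],0],
    [-1,[0,0,0],0],
    [-1,[0,0,0],0]
  ]
}}

```text
t: 12.95
tool_pos: [0.472, -0.0349, 0.1021]
orientation: [0.421, 3.112, -0.0]
force: [2.0, -0.2, 3.0]
opening: 0.0002
```

Emit:
{"api": "send_rows", "payload": {
  "targets": [
    [-1,[0,0,1],0],
    [-1,[0,0,1],0],
    [-1,[0,0,1],0],
    [-1,[0,0,0],0],
    [-1,[0,0,0],0]
  ]
}}

```text
t: 13.45
tool_pos: [0.4722, -0.0349, 0.1]
orientation: [0.421, 3.112, -0.0]
force: [-1.7, 0.4, 12.0]
opening: 0.0006
```

Emit:
{"api": "send_rows", "payload": {
  "targets": [
    [-1,[0,0,1],0],
    [-1,[0,0,0],0]
  ]
}}

```text
t: 13.65
tool_pos: [0.4723, -0.035, 0.0997]
orientation: [0.421, 3.111, -0.0]
force: [-4.9, 0.4, 19.3]
opening: 0.0004
```

```bash
python3 - <<'E'
from h import *
from plant import optics
c=optics.read_camera('scene'); cv2.imwrite('pics/scene9.png',cv2.resize(c['color'][150:210,260:340,::-1],None,fx=8,fy=8,interpolation=2))
show([])
E
```

```text
t 13.7 tcp [ 0.4723 -0.0349  0.0997] in cycler [-0.0996 -0.0579  0.0997] F [-4.77  0.64 19.44] open 0.0003 q [-0.18 -0.13  1.97 -0.    1.3  -1.48]
[[-0.964  0.265  0.002]
 [ 0.265  0.964 -0.   ]
 [-0.002  0.    -1.   ]]
```

View pics/scene9.png

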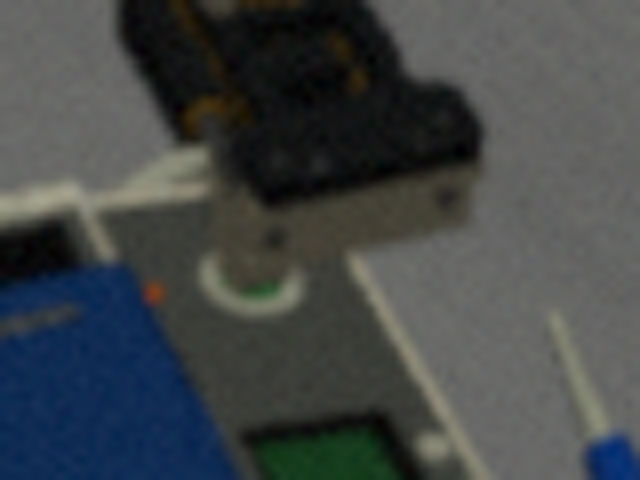

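Emit:
{"api": "send_rows", "payload": {
  "targets": [
    [-1,[0,0,-5],0],
    [-1,[0,0,-15],0],
    [-1,[0,0,-35],0],
    [-1,[0,0,-45],0],
    [-1,[0,0,-45],0],
    [-1,[30,0,-10],0],
    [-1,[30,0,0],0],
    [-1,[0,0,0],0],
    [-1,[0,0,0],0]
  ]
}}

```text
t: 14.6
tool_pos: [0.413, -0.0186, 0.252]
orientation: [-0.42, -3.113, -0.0]
force: [0.4, 1.2, -0.5]
opening: 0.0004
```

```bash
python3 - <<'E'
from h import *
from plant import optics
show([])
c=optics.read_camera('wrist'); cv2.imwrite('pics/w10.png',c['color'][:,:,::-1])
c=optics.read_camera('scene'); cv2.imwrite('pics/s10.png',cv2.resize(c['color'][120:320,150:370,::-1],None,fx=3,fy=3))
E
```

```text
t 14.6 tcp [ 0.413  -0.0186  0.252 ] in cycler [-0.161 -0.058  0.252] F [ 0.44  1.17 -0.45] open 0.0004 q [-0.17 -0.41  1.92  0.    1.63 -1.47]
[[-0.964  0.265 -0.001]
 [ 0.265  0.964  0.   ]
 [ 0.001 -0.    -1.   ]]
```

View pics/s10.png

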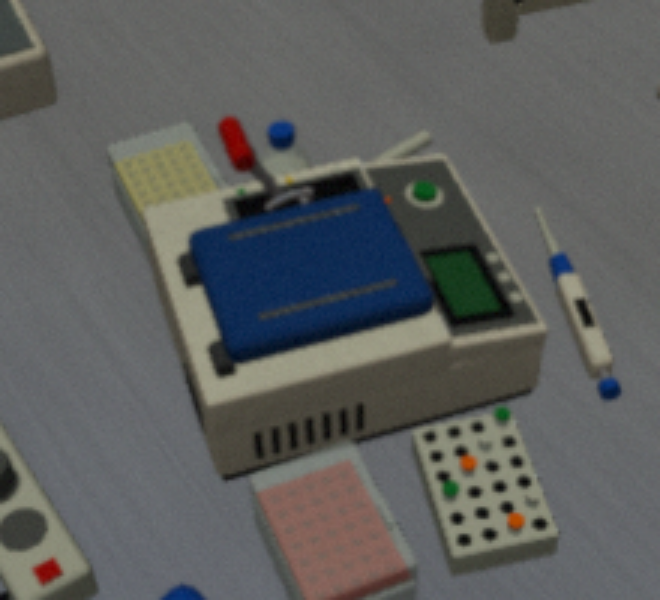

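View pics/w10.png

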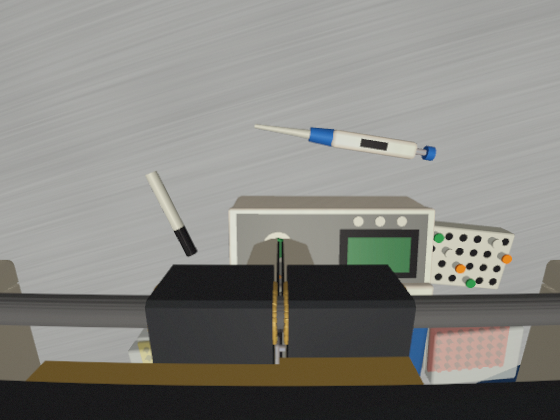

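The lid is shut, the lever leans to the rear (bar at zoom pixel (237,143)), the key is out at (424,190), and the bystanders are in place. I'm handing the job in.

```bash
python3 -c "
from plant import ticket
print(ticket.close_job())"
```

```text
the job is handed in; nothing more can be done
None
```

I shut the lid, pushed the clamp lever through the middle click to its second stop, pressed and released the start key, and handed the job in at about 14.6 s. All of it was done with the closed fingertips. `close_job` reports no verdict, so these are my own checks:

- **Lid:** it stopped at 146 mm above the table with 11 N on the fingertips. That matches the height given for fully shut, and it still looked shut in the last picture.
- **Lever:** the handle's place in the scene image matched 0.87–0.90 rad. A gentle extra push met the hard stop at about 15 N, and the lever stayed there after I backed off.
- **Start key:** the fingertips first met it at about 105 mm and it bottomed out at 100 mm, with up to 19 N on the fingertips. It looked sprung back in the last picture. I did not measure its travel directly.
- **Bystanders and clearance:** everything around the machine looked where it was at the start, judged by eye rather than measured. The gripper was clear of everything at the end.

One estimate was off: I first placed the key top at 113 mm, assuming the panel met the deck level. Triangulating from two cameras gave about 101 mm, and contact came at about 105 mm, so I lowered the tip in small steps with force checks.

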